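# Count a cream jar, then hold it in the sealing nest

## Task

Only one cream jar has no white seal strip over its red cap: count it in by swinging the tally counter's lever right to its stop and letting it spring all the way back. Then stand that jar on the sealing nest's plate and press it squarely into the sprung blue V fence until the fence's pointer is in the green zone, never driving the fence near the end of its travel, and finish while still holding the jar there, upright, still and pressed, so a colleague can stick the seal on. Leave the sealed jars where they stand.

Things in the scene. Friction and masses are not known exactly. Their poses are not given: they have to be found in the camera images.
- jar: the unsealed cream jar, loose: white round jar with a blue stripe and a red cap without any strip, 58 mm diameter over its whole height, 52 mm tall, about 110 g; origin at the centre of its underside, z up
- jar_a: a sealed jar, loose: same shape and size as the unsealed jar, but with a 14 mm wide white strip over its red cap and down both sides; origin at the centre of its underside
- jar_b: another sealed jar, same as jar_a
- jar_c: another sealed jar, same as jar_a
- counter: bench tally counter, fixed to the table: grey box 100 x 80 mm on a 130 x 100 x 10 mm foot, top at 55 mm, digit window on its -x side; origin at the centre of its underside, z up; the lever's vertical pivot stands on the origin's z axis
- tally (a joint): the counter's lever, turning flat over the box about its vertical pivot, in rad: 0 at rest (lever points to the counter's own -y), growing anticlockwise seen from above (towards the counter's +x) to the stop at 1.1; a spring returns it to 0, needing about 1.1 N at the knob to start and 3.2 N at the stop
- tally_knob (a point): centre of the top of the lever's upright black knob, 103 mm above the table: a vertical cylinder 14 mm in diameter and 38 mm tall standing on the lever, 65 mm from the pivot; lever arm's top is 65 mm above the table; it moves with the lever
- nest: the sealing nest, fixed to the table: aluminium plate 200 (x) x 120 (y) x 8 mm; origin at the centre of its underside, z up; its x axis is the pressing direction, from the open end (-x) towards the blue V fence and a fixed block behind it (nest x 77 to 95 mm, top 42 mm above the table)
- green_zone (a point): centre of the green patch (12 mm along x: 10 to 22 mm of fence travel) on the nest's fixed white scale bar, which runs beside the fence on its +y side (nest x 13 to 77 mm, y 45 to 57 mm, top 26 mm above the table); yellow before it = too light, red after it = too hard; the fence's black pointer moves over it
- fence (a joint): travel of the sprung blue V fence along the nest's +x, in m: 0 at rest, end of travel at 0.030; spring of 700 N/m without preload, so 7 N at 0.010 and 15.4 N at 0.022 (the green zone)
- fence_seat (a point): moves with the fence: where the centre of the seated jar's underside is, 8 mm above the table (plate top); at nest x = -30 mm, y = 0 with the fence at rest. Axes as the nest's. The V opens 120 degrees towards -x; its wings reach 25 mm either side in y and back to 19 mm ahead of the jar's centre, 10 to 36 mm above the table, so the jar's +y and -y sides stay free
- plate_front (a point): fixed point on the plate's top (8 mm above the table) at nest x = -60 mm, y = 0: a jar standing with its centre here is 30 mm short of the V of the fence at rest

How it is judged:
By the outcome, as a careful person would: the job done as asked, in the order asked, and still so for the second after the job is handed in, while the arm keeps its last pose, push and grip.
It also fails if it takes over 56 s, if anything falls off the work surface, if the arm or the gripper's body presses on something with over 40 N, if the wrist force passes 120 N, or if a joint passes its speed limit or range.

## Robot

A 6-joint arm with a two-finger parallel gripper is mounted at the origin on the work surface. World frame = base frame: x ahead of the robot, y to its left, z up, the work surface at z = 0. Lengths are in m, angles in rad, forces in N, time in s.
With the tool pointing down it reaches from about 0.35 to 0.975 m from the base axis. Payload 4.9 kg.
Tool frame: the origin (TCP) lies midway between the tips of the shut fingers; the grasp point (between the pads) lies 19 mm behind it (ctrl.tcp_to_grasp is the distance from the TCP to the grasp point, in m); z points along the fingers, y is the line along which they close (so a half turn about z gives the same grasp; the last joint's range is limited). The gripper opens to 85 mm and grips with 20 to 120 N. Pads are 22 mm wide; open, the fingers measure 114 mm over their backs; the gripper's body (76 mm by 85 mm) begins 54 mm behind the grasp point. The pads swing forward as they close: fully open they stand 13 mm farther back than shut.
Start: joints at [-1.353, 0.053, 1.613, -0, 1.476, -0.119], TCP at [0.207, -0.59, 0.231] pointing down, gripper open.
Joint ranges: [-3.01, 3.01], [-1.01, 2.22], [0.06, 2.58], [-1.02, 4.17], [0.09, 2.62], [-3.14, 3.14]. Speed limits (rad/s): [2.57, 2.57, 3.14, 3.14, 3.14, 3.14].

## Interface

Orientations are given as a rotation vector (axis times angle).
In Python, from station import ctrl gives the robot as it stands.
- The arm moves only by the tool jog_arm, called after "Emit:" as name(argument=value, ...), one argument or row to a line, values as JSON. Schema: {"type":"object","properties":{"motion":{"type":"array","items":{"type":"array","items":{"type":"array","items":{"type":"number"},"minItems":7,"maxItems":7},"minItems":1,"maxItems":20},"minItems":1,"maxItems":1},"squeeze":{"type":"number"},"only":{"type":"string"},"quiet":{"type":"boolean"},"lines":{"type":"string"}},"required":["motion"],"additionalProperties":false}. motion is a list that holds a single list of rows (three levels of brackets), with 1 to 20 rows, each of 7 numbers: the finger opening in m, then dx, dy, dz in units of 5 mm, then a rotation vector rx, ry, rz in rad; each row is the pose to reach, as a shift and turn from the pose commanded when the call began, along the tool's axes at that moment; what a row does not reach only later rows make up. A row lasts 1/12 s, in which the tool goes at most 0.0417 m and 0.125 rad, less where a joint would pass 70% of its speed; a pose out of reach is approached as far as the arm can. The fingers move at their own pace and stop on an object; squeeze is the grip in N (left out, the last holds). Time passes only in rows, so rows that do not move let the fingers close. The tool returns the time, the measured TCP pose, the force, the opening and the grip force at its end. only (a regular expression) keeps the lines of the reply that match it, lines (a string "A,B") keeps lines A to B, and quiet returns only ok. Input that does not fit is refused with a message, and nothing moves.
- ctrl.get_obs(): the state, without advancing time (a new reading comes with each control period).
- ctrl.get_image(name): name is "scene" or "top"; returns the picture (384x512x3 uint8, red, green, blue); there is no depth.
- ctrl.camera_params(name): a dict with "fx", "fy", "cx", "cy" (pixels), "T" (4x4, takes a point from camera to world coordinates). Camera axes: x right, y down, z forward; pixel columns grow to the right and rows downward; lengths in m; the calibration is good to about 2 mm. A picture is of the moment at which its call begins. camera_params takes no time and is no camera call.
- ctrl.finish_job(): hands the job in; it is judged then, once.
The state is a dict: "t": time; "q": joint angles; "dq": joint speeds; "effort": joint torques, N m; "tool_pos": TCP position; "tool_rot": TCP orientation; "contact_force": force on the tool from outside, world axes, zero at the start; "wrist_torque": the same for the moment, N m; "opening": finger opening in m; "grip_force": force on a finger pad.
Only numpy, scipy, OpenCV 4.12 (cv2) and the standard library are available. Lean on these libraries where they do the work, as an engineer would, in place of code of your own. Each camera call takes 0.05 s, during which the arm holds its last target. There are 200 camera calls.

## Working session

There is one attempt and no reset: what is moved stays moved. The work goes in short steps, Python scripts to look and compute and a tool call to move; the robot and the scene stay as the last step left them, time stands still between calls to the robot, and variables do not carry over. Pictures are saved under pics/ and viewed, at most 10 in all, crops included, and the job is handed in when it is done.

```bash
ls; mkdir -p pics
```

Run:
```python
from station import ctrl
import cv2
for n in("scene","top"):
    im=ctrl.get_image(n); cv2.imwrite(f"pics/{n}0.png",im[:,:,::-1]); print(n,ctrl.camera_params(n))
o=ctrl.get_obs();print(o, ctrl.tcp_to_grasp)
```

```text
pics
station.py
scene {'fx': 359.0453373474296, 'fy': 359.0453373474296, 'cx': 247.42902909756427, 'cy': 194.7644311340599, 'T': array([[ 0.31719153,  0.73294404, -0.60181606,  1.04017447],
       [ 0.94834844, -0.24846887,  0.1972269 , -0.13491445],
       [-0.00497627, -0.63329002, -0.77389856,  0.70144186],
       [ 0.        ,  0.        ,  0.        ,  1.        ]])}
top {'fx': 412.47941991512744, 'fy': 412.47941991512744, 'cx': 259.2695344179243, 'cy': 195.57211651819938, 'T': array([[ 0.00647526, -0.9809732 ,  0.1940352 ,  0.36265872],
       [-0.99992731, -0.00832547, -0.0087215 ,  0.02445789],
       [ 0.01017099, -0.19396462, -0.9809558 ,  1.10127423],
       [ 0.        ,  0.        ,  0.        ,  1.        ]])}
{'t': 0.1, 'q': array([-1.35298988e+00,  5.32962822e-02,  1.61415001e+00,  8.29810420e-06,
        1.47602463e+00, -1.18983793e-01]), 'dq': array([-0.00047355, -0.00335117, -0.00229164, -0.00054105, -0.00135654,
        0.00035899]), 'effort': array([ 1.18174128e-03, -3.94901526e+01, -3.71363068e+01,  2.89287834e-05,
        3.89887151e-03,  1.21625717e-05]), 'tool_pos': array([ 0.20642582, -0.58932571,  0.23018659]), 'tool_rot': array([-3.09530524e+00, -5.26216426e-01,  1.32684372e-04]), 'contact_force': array([ 0.18398713, -0.02753618,  0.2713261 ]), 'wrist_torque': array([ 0.00628798, -0.05771341, -0.05598994]), 'grip_force': 0.0, 'opening': 0.08545569976703841} 0.0187
```

View pics/top0.png

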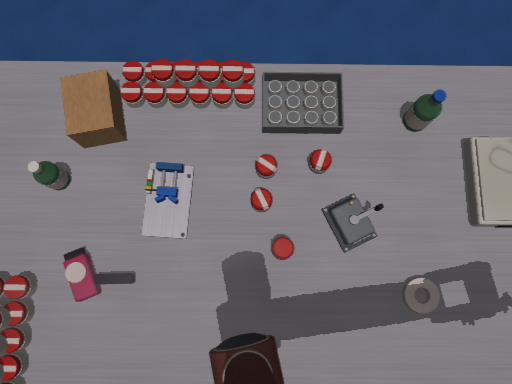

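View pics/scene0.png

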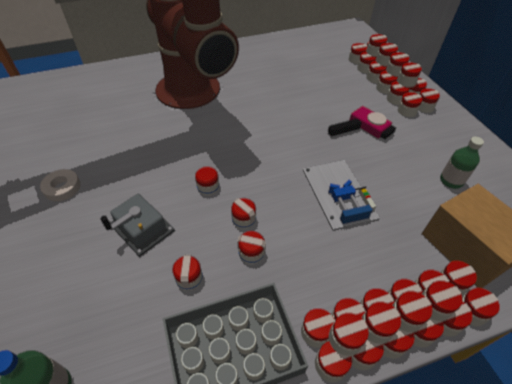

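The unsealed jar is at about (283,248) in the top view. The counter is near (350,222) with its knob at (379,208). The nest is near (168,200), with the fence towards the top of the image. Next I'll enlarge the counter and nest.

Create h.py:
```python
import numpy as np, cv2
from station import ctrl
def ray(n,u,v):
    p=ctrl.camera_params(n); T=p["T"]
    d=T[:3,:3]@np.array([(u-p["cx"])/p["fx"],(v-p["cy"])/p["fy"],1]); return T[:3,3],d
def onz(n,u,v,z):
    o,d=ray(n,u,v); return o+d*(z-o[2])/d[2]
def proj(n,P):
    p=ctrl.camera_params(n);c=np.linalg.inv(p["T"])@np.r_[P,1]
    return p["fx"]*c[0]/c[2]+p["cx"],p["fy"]*c[1]/c[2]+p["cy"]
def tri(a,b):
    (o1,d1),(o2,d2)=ray("top",*a),ray("scene",*b)
    s=np.linalg.lstsq(np.c_[d1,-d2],o2-o1,rcond=None)[0]
    p,q=o1+s[0]*d1,o2+s[1]*d2; return (p+q)/2,np.linalg.norm(p-q)
def cent(im,lo,hi,box):
    x0,y0,x1,y1=box; m=cv2.inRange(cv2.cvtColor(im,cv2.COLOR_BGR2HSV)[y0:y1,x0:x1],lo,hi)
    n,l,s,c=cv2.connectedComponentsWithStats(m)
    return [(s[i,4],c[i]+[x0,y0],s[i,:4]) for i in range(1,n) if s[i,4]>8]
```

Run:
```python
from h import *
t=cv2.imread("pics/top0.png");s=cv2.imread("pics/scene0.png")
z=lambda im,x,y,w,h,k:cv2.resize(im[y:y+h,x:x+w],None,fx=k,fy=k,interpolation=cv2.INTER_CUBIC)
a=np.vstack([np.hstack([z(t,320,180,80,60,5),z(t,132,150,80,60,5)]),np.hstack([z(s,95,190,80,60,5),z(s,302,160,80,60,5)])])
cv2.imwrite("pics/z.png",a)
for n,im,b in(("top",t,(268,232,300,265)),("scene",s,(190,162,225,196))):
    print(n,[ (a,c,st) for a,c,st in cent(im,(0,120,60),(8,255,255),b)])
```

```text
top [(np.int32(366), array([282.46174863, 247.60655738]), array([ 4,  5, 22, 22], dtype=int32))]
scene [(np.int32(356), array([206.27247191, 176.21910112]), array([ 5,  5, 23, 20], dtype=int32))]
```

View pics/z.png

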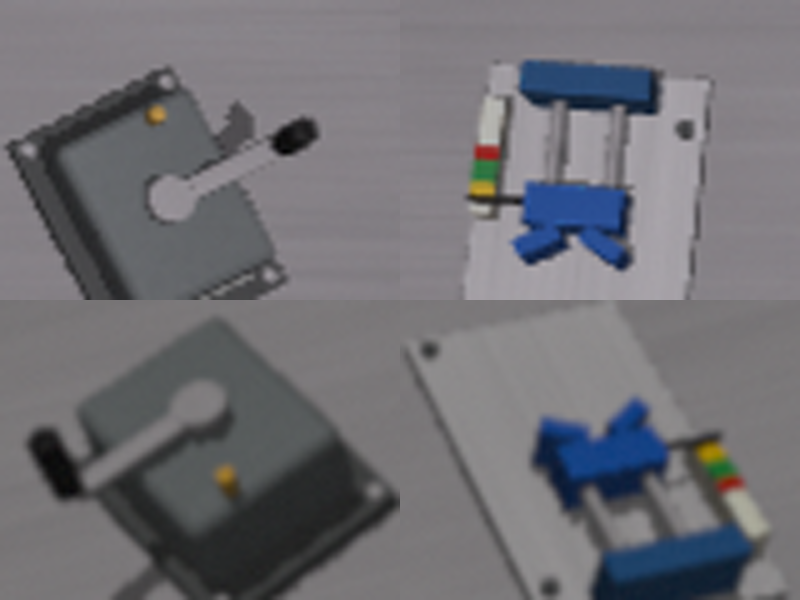

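The knob top shows at about (380,206) in the top view and (104,217) in the scene view. The hub is at about (354,219), and the pointer is at the start of the yellow. Next I'll compute the poses.

Run:
```python
from h import *
np.set_printoptions(precision=4,suppress=True)
t=cv2.imread("pics/top0.png");s=cv2.imread("pics/scene0.png")
# jar: cap centre top, both views (blob centre includes some cap side)
ct=np.array([282.5,247.6])
print("jar",onz("top",*ct,.052), tri(ct,(206.3,174.5)))
m=lambda im,b:[(a,c,st) for a,c,st in cent(im,(0,0,0),(180,255,40),b)]
print("knob masks",m(t,(370,198,390,218)),m(s,(97,210,115,230)))
T=lambda x,y,ox,oy:(ox+x/5-.4,oy+y/5-.4)
hubt=T(173,197,320,180);hubs=T(200,402-300,95,190)
print("hub",tri(hubt,hubs),onz("top",*hubt,.065))
kt=T(303,130,320,180);ks=T(47,436-300,95,190)
print("knob",tri(kt,ks),onz("top",*kt,.103))
c=[onz("top",*T(x,y,320,180),.01)[:2] for x,y in((8,148),(172,68),(290,270))]
a,b=c[0]-c[1],c[2]-c[1]
print("foot",c,np.linalg.norm(a),np.linalg.norm(b),"centre",(c[0]+c[2])/2,"+y hd",np.arctan2(a[1],a[0]),"-x hd",np.arctan2(b[1],b[0]))
# nest plate by contour at white mask
hsv=cv2.cvtColor(t,cv2.COLOR_BGR2HSV);roi=t[150:250,135:205]
for th in(135,145,155):
    g=(cv2.cvtColor(roi,cv2.COLOR_BGR2GRAY)>th).astype(np.uint8)
    g=cv2.morphologyEx(g,cv2.MORPH_OPEN,np.ones((3,3)))
    k=max(cv2.findContours(g,0,2)[0],key=cv2.contourArea)
    print(th,cv2.minAreaRect(k+np.array([135,150])))
co=[onz("top",*T(x,y,132,150),.008)[:2] for x,y in((490,62),(712,80))]+[onz("top",u,v,.008)[:2] for u,v in((143,236),(188,238.5))]
co=np.array(co);print("plate",co,co.mean(0),np.linalg.norm(co[0]-co[1]),np.linalg.norm(co[0]-co[2]),np.linalg.norm(co[1]-co[3]))
for nm,(x,y) in dict(red=(487,153),green=(483,171),yellow=(482,189)).items(): print(nm,onz("top",*T(x,y,132,150),.026))
```

```text
jar [ 0.4364 -0.0446  0.052 ] (array([ 0.4369, -0.0444,  0.0468]), np.float64(0.0010833925102530218))
knob masks [(np.int32(31), array([378.129 , 207.2258]), array([5, 7, 8, 6], dtype=int32))] [(np.int32(66), array([105.7576, 222.5455]), array([ 4,  7, 10, 12], dtype=int32))]
hub (array([ 0.5087, -0.2242,  0.0682]), np.float64(0.002217143268775481)) [ 0.5091 -0.2261  0.065 ]
knob (array([ 0.5371, -0.2807,  0.1051]), np.float64(0.0019895220703126768)) [ 0.5375 -0.2824  0.103 ]
foot [array([ 0.5426, -0.1517]), array([ 0.5872, -0.2416]), array([ 0.4782, -0.3003])] 0.10035846081883433 0.12380660604929605 centre [ 0.5104 -0.226 ] +y hd 2.031193425502541 -x hd -2.647967126463252
135 ((166.68765258789062, 200.46713256835938), (45.537879943847656, 73.85511779785156), 6.009006023406982)
145 ((167.12054443359375, 200.35479736328125), (44.59571838378906, 73.54106140136719), 6.009006023406982)
155 ((166.67587280273438, 200.38967895507812), (44.4293327331543, 72.41566467285156), 4.763641834259033)
plate [[ 0.6721  0.0968]
 [ 0.663  -0.0251]
 [ 0.4674  0.3213]
 [ 0.4617  0.2023]] [0.5661 0.1488] 0.12221753781908622 0.30389666913464675 0.30379156366652793
red [0.6166 0.0961 0.026 ]
green [0.6067 0.0981 0.026 ]
yellow [0.5968 0.0984 0.026 ]
```

Run:
```python
from h import *
np.set_printoptions(precision=4,suppress=True)
t=cv2.imread("pics/top0.png")
T=lambda x,y:(132+(x-400)/5-.4,150+y/5-.4)
roi=t[150:250,135:205];g=(cv2.cvtColor(roi,cv2.COLOR_BGR2GRAY)>140).astype(np.uint8)
cv2.imwrite("pics/nz.png",np.hstack([cv2.resize(roi,None,fx=5,fy=5,interpolation=2),cv2.cvtColor(cv2.resize(g*255,None,fx=5,fy=5,interpolation=0),cv2.COLOR_GRAY2BGR)]))
co=np.array([onz("top",*T(x,y),.008)[:2] for x,y in((490,62),(712,80))]);print(co,co[0]-co[1])
for nm,(x,y) in dict(red=(487,153),green=(483,171),yellow=(482,189)).items(): print(nm,onz("top",*T(x,y),.026))
```

```text
[[0.6701 0.3157]
 [0.661  0.1939]] [0.0091 0.1218]
red [0.6147 0.3096 0.026 ]
green [0.6048 0.3111 0.026 ]
yellow [0.595  0.3111 0.026 ]
```

View pics/nz.png

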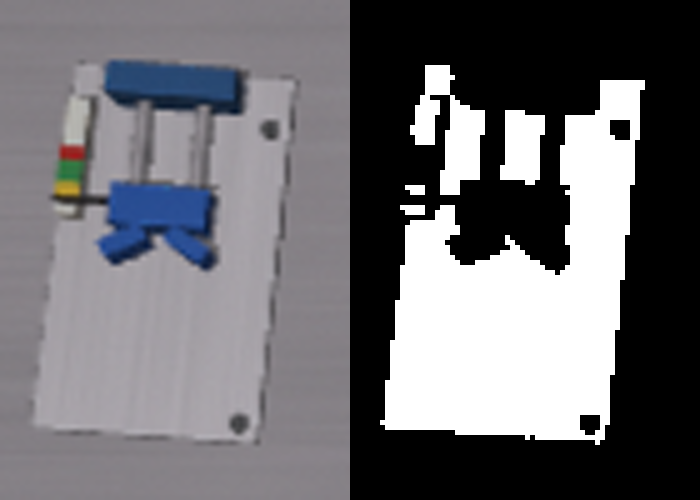

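The plate corners are at crop (78,63), (296,80), (33,427) and (257,441). Now I'll work out the nest pose and write a move helper.

Add to h.py:
```python
from scipy.spatial.transform import Rotation as Ro
def go(P,yaw):
    "tool-axes shift and turn from measured pose to TCP at P pointing down, tool y heading = yaw (mod pi)"
    o=ctrl.get_obs();R=Ro.from_rotvec(o["tool_rot"])
    best=None
    for w in(yaw,yaw+np.pi):
        y=np.array([np.cos(w),np.sin(w),0]);z=np.array([0,0,-1.]);Rt=Ro.from_matrix(np.c_[np.cross(y,z),y,z])
        r=(R.inv()*Rt).as_rotvec()
        if best is None or np.linalg.norm(r)<np.linalg.norm(best): best=r
    print("d",R.inv().apply(np.array(P)-o["tool_pos"]).round(4),"rot",best.round(4),"q6",o["q"][5].round(3))
```

Run:
```python
from h import *
np.set_printoptions(precision=4,suppress=True)
T=lambda x,y:onz("top",135+x/5-.4,150+y/5-.4,.008)[:2]
a,b,c,d=[T(*p) for p in((78,63),(296,80),(33,427),(257,441))]
print(a,b,c,d,"sizes",[np.linalg.norm(v).round(4) for v in(a-b,c-d,a-c,b-d)])
u=(a-c)+(b-d);v=(a-b)+(c-d);print("x hd",np.arctan2(u[1],u[0]),"from y",np.arctan2(v[1],v[0])-np.pi/2)
h=.5*(np.arctan2(u[1],u[0])+np.arctan2(v[1],v[0])-np.pi/2);ce=(a+b+c+d)/4
X=np.array([np.cos(h),np.sin(h)]);Y=np.array([-X[1],X[0]])
for n,x,y,z in(("seat",-.03,0,.008),("front",-.06,0,.008),("greenctr",.034,.051,.026)):
    P=np.r_[ce+x*X+y*Y,z];print(n,P,proj("top",P))
print("h",h,"ce",ce)
# lever stage: above the knob, tool y along start tangent
L=-1.10
print("lever");go([.539,-.2834,.14],L+np.pi/2)
```

```text
[0.6695 0.314 ] [0.661  0.1945] [0.47   0.3262] [0.4635 0.2077] sizes [np.float64(0.1199), np.float64(0.1187), np.float64(0.1999), np.float64(0.198)]
x hd -0.06408471781432944 from y -0.06307629552311722
seat [0.5361 0.2625 0.008 ] (np.float64(166.60207891240486), np.float64(210.50664073578238))
front [0.5061 0.2644 0.008 ] (np.float64(165.3217802228378), np.float64(221.61108400686084))
greenctr [0.6032 0.3093 0.026 ] (np.float64(148.8330016041936), np.float64(184.40892370347484))
h -0.06358050666872328 ce [0.566  0.2606]
lever
d [ 0.415  -0.1787  0.0906] rot [-0.0017  0.0011  1.4368] q6 -0.119
```

The manual's scale: shifts go in units of 5 mm. Converting my numbers, 0.09 m is 18, 0.415 m is 83.

Emit:
jog_arm(
  motion=[
    [[0.03,83,-35.8,18,0,0,0.887],[0.03,83,-35.8,18,0,0,0.887],[0.03,83,-35.8,18,0,0,0.887],[0.03,83,-35.8,18,0,0,0.887],[0.03,83,-35.8,18,0,0,0.887],[0.03,83,-35.8,18,0,0,0.887],[0.03,83,-35.8,18,0,0,0.887],[0.03,83,-35.8,18,0,0,0.887],[0.03,83,-35.8,18,0,0,0.887],[0.03,83,-35.8,18,0,0,0.887],[0.03,83,-35.8,18,0,0,0.887],[0.03,83,-35.8,18,0,0,0.887],[0.03,83,-35.8,18,0,0,0.887],[0.03,83,-35.8,18,0,0,0.887],[0.03,83,-35.8,18,0,0,0.887],[0.03,83,-35.8,18,0,0,0.887]],
  ],
  squeeze=40,
)

```text
t: 1.43
tool_pos: [0.5383, -0.2852, 0.1417]
tool_rot: [3.022, -0.856, 0.001]
contact_force: [-0.3, 0.3, -0.4]
opening: 0.0299
grip_force: 0.0
```

Run:
```python
from h import *
L=-1.10;pv=np.array([.5095,-.2255])
go([.539,-.2834,.14],L+np.pi/2+.55)
for a in(0,.3,.6,.9,1.1): 
    print(a);go(np.r_[pv+.065*np.array([np.cos(L+a),np.sin(L+a)]),.078],L+np.pi/2+.55)
cv2.imwrite("pics/a.png",cv2.resize(np.hstack([ctrl.get_image("top")[130:280,280:430],ctrl.get_image("scene")[120:270,50:200]])[:,:,::-1],None,fx=2.6,fy=2.6,interpolation=2))
```

```text
d [-0.0003 -0.0019  0.0017] rot [ 0.0005 -0.0005 -0.0021] q6 1.514
0
d [-0.0004 -0.0019  0.0637] rot [ 0.0005 -0.0005 -0.0021] q6 1.514
0.3
d [ 0.0072 -0.0198  0.0637] rot [ 0.0005 -0.0005 -0.0021] q6 1.514
0.6
d [ 0.0091 -0.0391  0.0637] rot [ 0.0005 -0.0005 -0.0021] q6 1.514
0.9
d [ 0.0052 -0.0582  0.0637] rot [ 0.0005 -0.0005 -0.0021] q6 1.514
1.1
d [-0.0005 -0.0698  0.0637] rot [ 0.0005 -0.0005 -0.0021] q6 1.514
```

View pics/a.png

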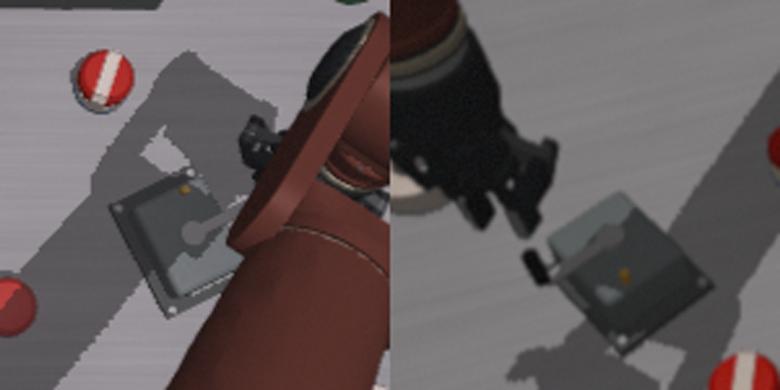

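The fingers straddle the space above the knob. Now I'll lower them around it.

In the tool's units: 0.062 m is 12.4, 0.03 m is 6.

Emit:
jog_arm(
  motion=[
    [[0.03,0,-0.2,6,0,0,0],[0.03,0,-0.2,12.4,0,0,0],[0.03,0,-0.2,12.4,0,0,0],[0.03,0,-0.2,12.4,0,0,0]],
  ],
)

```text
t: 1.87
tool_pos: [0.5376, -0.2826, 0.0775]
tool_rot: [-3.021, 0.855, 0.007]
contact_force: [0.1, -0.3, 0.0]
opening: 0.03
grip_force: 0.0
```

Emit:
jog_arm(
  motion=[
    [[0.03,0.4,-1.6,0,0,0,0],[0.03,1,-3.4,0,0,0,0],[0.03,1.5,-5.2,0,0,0,0],[0.03,1.8,-7,0,0,0,0],[0.03,1.9,-8.8,0,0,0,0],[0.03,1.7,-10.6,0,0,0,0],[0.03,1.2,-12.4,0,0,0,0],[0.03,0.6,-13.8,0,0,0,0],[0.03,0.2,-14.8,0,0,0,0],[0.03,0,-15.4,0,0,0,0],[0.03,0,-15.4,0,0,0,0],[0.03,0,-15.4,0,0,0,0]],
  ],
)

```text
t: 2.87
tool_pos: [0.5793, -0.2186, 0.0793]
tool_rot: [3.02, -0.852, 0.0]
contact_force: [-1.1, -7.8, -0.4]
opening: 0.0298
grip_force: 3.9
```

Run:
```python
from h import *
cv2.imwrite("pics/b.png",cv2.resize(np.hstack([ctrl.get_image("top")[130:280,280:430],ctrl.get_image("scene")[120:270,50:200]])[:,:,::-1],None,fx=2.6,fy=2.6,interpolation=2))
```

```text
(no output)
```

View pics/b.png

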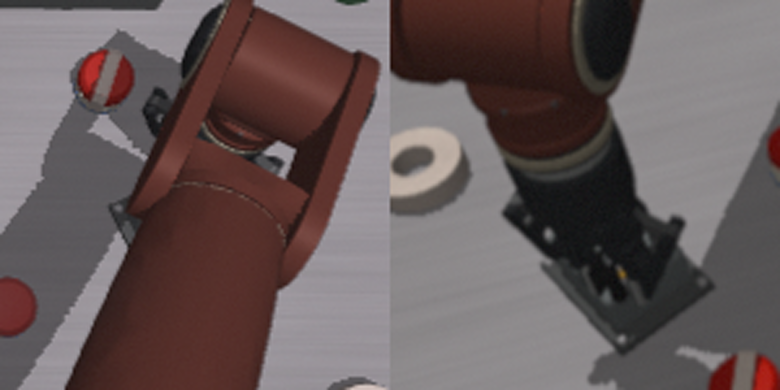

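The force of 7.9 N is above the spring's 3.2 N and the position fits 1.1 rad, so the lever is at its stop. I'll push 2 mm more to confirm, follow it back past rest, then lift.

In the tool's units: -0.002 m is -0.4.

Emit:
jog_arm(
  motion=[
    [[0.03,0,-0.4,0,0,0,0],[0.03,0,-0.4,0,0,0,0],[0.03,0,-0.4,0,0,0,0]],
  ],
)

```text
t: 3.22
tool_pos: [0.5794, -0.2183, 0.0792]
tool_rot: [3.017, -0.852, -0.002]
contact_force: [-5.0, -11.9, 0.6]
opening: 0.0301
grip_force: 6.3
```

Emit:
jog_arm(
  motion=[
    [[0.03,0.6,2,0,0,0,0],[0.03,1.2,3.4,0,0,0,0],[0.03,1.7,5.2,0,0,0,0],[0.03,1.9,7,0,0,0,0],[0.03,1.8,8.8,0,0,0,0],[0.03,1.5,10.6,0,0,0,0],[0.03,1,12.4,0,0,0,0],[0.03,0.4,14.2,0,0,0,0],[0.03,0,15.6,0,0,0,0],[0.03,0,15.8,0,0,0,0],[0.03,0,15.8,0,0,0,0],[0.03,0,15.8,0,0,0,0],[0.03,0,15.8,-6,0,0,0],[0.03,0,15.8,-14,0,0,0],[0.085,0,15.8,-14,0,0,0]],
  ],
)

```text
t: 4.47
tool_pos: [0.544, -0.2851, 0.1583]
tool_rot: [3.02, -0.851, 0.021]
contact_force: [1.7, -1.4, 2.4]
opening: 0.0409
grip_force: 0.0
```

Run:
```python
from h import *
h=-.0636
print(ctrl.get_obs()["contact_force"]);go([.4366,-.0446,.13],h+np.pi/2)
```

```text
[ 1.73904946 -1.37519648  2.37340316]
d [-0.2175 -0.149   0.0252] rot [ 0.0037 -0.0136 -0.4857] q6 1.516
```

In the tool's units: -0.2175 m is -43.5, -0.149 m is -29.8.

Emit:
jog_arm(
  motion=[
    [[0.085,-43.5,-29.8,4,0,0,-0.486],[0.085,-43.5,-29.8,4,0,0,-0.486],[0.085,-43.5,-29.8,4,0,0,-0.486],[0.085,-43.5,-29.8,4,0,0,-0.486],[0.085,-43.5,-29.8,4,0,0,-0.486],[0.085,-43.5,-29.8,4,0,0,-0.486],[0.085,-43.5,-29.8,4,0,0,-0.486],[0.085,-43.5,-29.8,4,0,0,-0.486],[0.085,-43.5,-29.8,4,0,0,-0.486],[0.085,-43.5,-29.8,4,0,0,-0.486]],
  ],
)

```text
t: 5.3
tool_pos: [0.433, -0.0427, 0.13]
tool_rot: [3.139, -0.101, 0.003]
contact_force: [-1.1, -0.2, 0.3]
opening: 0.0852
grip_force: 0.0
```

Run:
```python
from h import *
h=-.0636
go([.4366,-.0446,.004],h+np.pi/2)
t=ctrl.get_image("top")
cv2.imwrite("pics/c.png",cv2.resize(np.hstack([t[130:280,280:430],ctrl.get_image("scene")[120:270,90:240]])[:,:,::-1],None,fx=2.6,fy=2.6,interpolation=2))
```

```text
d [0.0035 0.0016 0.126 ] rot [ 0.0006 -0.0016 -0.0005] q6 1.365
```

View pics/c.png

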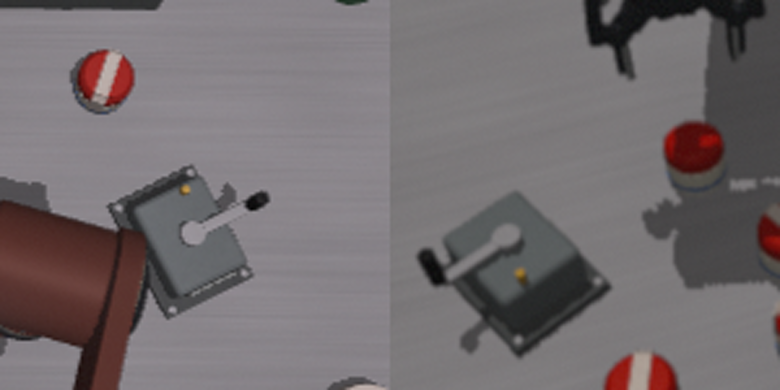

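The lever is back at rest and the jar is untouched. I'll descend part way and re-measure.

In the tool's units: 0.002 m is 0.4, 0.055 m is 11.

Emit:
jog_arm(
  motion=[
    [[0.085,0.4,0.2,6,0,0,0],[0.085,0.4,0.2,11,0,0,0],[0.085,0.4,0.2,11,0,0,0],[0.085,0.4,0.2,11,0,0,0]],
  ],
)

```text
t: 5.73
tool_pos: [0.4331, -0.0437, 0.0732]
tool_rot: [-3.139, 0.103, 0.006]
contact_force: [0.5, -0.3, 1.5]
opening: 0.085
grip_force: 0.0
```

Run:
```python
from h import *
go([.4366,-.0446,.004],-.0636+np.pi/2)
```

```text
d [0.0038 0.0007 0.0691] rot [-0.0008  0.0038 -0.002 ] q6 1.364
```

In the tool's units: 0.066 m is 13.2, 0.004 m is 0.8.

Emit:
jog_arm(
  motion=[
    [[0.085,0.8,0.2,6,0,0,0],[0.085,0.8,0.2,11,0,0,0],[0.085,0.8,0.2,13.2,0,0,0],[0.085,0.8,0.2,13.2,0,0,0],[0.085,0.8,0.2,13.2,0,0,0]],
  ],
  squeeze=45,
)

```text
t: 6.15
tool_pos: [0.4386, -0.0449, 0.0093]
tool_rot: [3.14, -0.101, 0.001]
contact_force: [-0.4, 0.6, 0.5]
opening: 0.0848
grip_force: 0.0
```

Emit:
jog_arm(
  motion=[
    [[0.05,0,0,0,0,0,0],[0.05,0,0,0,0,0,0],[0.05,0,0,0,0,0,0],[0.05,0,0,0,0,0,0],[0.05,0,0,0,0,0,0],[0.05,0,0,0,0,0,0],[0.05,0,0,0,0,0,0],[0.05,0,0,0,0,0,0]],
  ],
  squeeze=45,
)

```text
t: 6.82
tool_pos: [0.4398, -0.0451, 0.0105]
tool_rot: [3.139, -0.101, 0.006]
contact_force: [-1.1, 0.2, 6.8]
opening: 0.0568
grip_force: 48.0
```

In the tool's units: -0.06 m is -12, -0.03 m is -6.

Emit:
jog_arm(
  motion=[
    [[0.05,0,0,-6,0,0,0],[0.05,0,0,-12,0,0,0],[0.05,0,0,-12,0,0,0],[0.05,0,0,-12,0,0,0]],
  ],
)

```text
t: 7.15
tool_pos: [0.4398, -0.045, 0.0707]
tool_rot: [3.139, -0.101, 0.008]
contact_force: [-0.7, -0.5, -1.8]
opening: 0.0568
grip_force: 48.7
```

Run:
```python
from h import *
s=ctrl.get_image("scene");cv2.imwrite("pics/d0.png",s[:,:,::-1])
h=-.0636;ce=np.array([.566,.2606]);X=np.array([np.cos(h),np.sin(h)])
go(np.r_[ce-.065*X,.07],h+np.pi/2)
```

```text
d [ 0.0429 -0.3128 -0.0011] rot [ 0.0003 -0.0016 -0.0005] q6 1.364
```

Emit:
jog_arm(
  motion=[
    [[0.05,0.6,-4,0,0,0,0],[0.05,1.6,-10,0,0,0,0],[0.05,2.4,-17,0,0,0,0],[0.05,3.4,-24,0,0,0,0],[0.05,4.4,-31,0,0,0,0],[0.05,5.4,-38,0,0,0,0],[0.05,6.4,-45,0,0,0,0],[0.05,7.2,-52,0,0,0,0],[0.05,8,-58,0,0,0,0],[0.05,8.6,-61.6,0,0,0,0],[0.05,8.6,-62.6,0,0,0,0],[0.05,8.6,-62.6,0,0,0,0],[0.05,8.6,-62.6,0,0,0,0]],
  ],
)

```text
t: 8.28
tool_pos: [0.4998, 0.2641, 0.0668]
tool_rot: [3.138, -0.1, -0.004]
contact_force: [-0.1, -1.0, -1.4]
opening: 0.0571
grip_force: 48.8
```

Run:
```python
from h import *
np.set_printoptions(precision=4,suppress=True)
h=-.0636;ce=np.array([.566,.2606]);X=np.array([np.cos(h),np.sin(h)])
go(np.r_[ce-.065*X,.022],h+np.pi/2)
t=ctrl.get_image("top");s=ctrl.get_image("scene")
cv2.imwrite("pics/d.png",cv2.resize(np.hstack([t[140:260,110:230],s[120:240,270:390]])[:,:,::-1],None,fx=3.3,fy=3.3,interpolation=2))
cv2.imwrite("pics/d1.png",s[:,:,::-1])
```

```text
d [ 0.0014 -0.0008  0.0447] rot [ 0.0018  0.0026 -0.0004] q6 1.99
```

View pics/d.png

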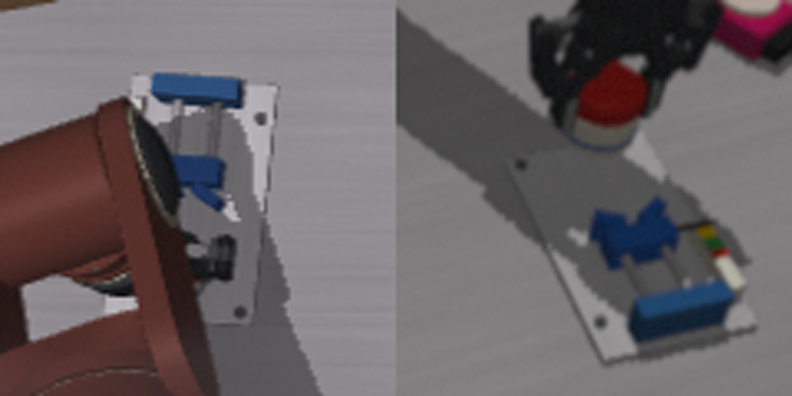

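The jar is held upright above the plate, short of the V. Now I'll lower it to touch.

In the tool's units: 0.045 m is 9, 0.042 m is 8.4.

Emit:
jog_arm(
  motion=[
    [[0.05,0.2,-0.2,3,0,0,0],[0.05,0.2,-0.2,6.4,0,0,0],[0.05,0.2,-0.2,8.4,0,0,0],[0.05,0.2,-0.2,9,0,0,0],[0.05,0.2,-0.2,9,0,0,0],[0.05,0.2,-0.2,9,0,0,0]],
  ],
)

```text
t: 8.88
tool_pos: [0.5022, 0.2656, 0.0236]
tool_rot: [-3.14, 0.102, -0.0]
contact_force: [-0.1, -0.4, -0.7]
opening: 0.0574
grip_force: 48.8
```

Emit:
jog_arm(
  motion=[
    [[0.05,0,0,0.2,0,0,0],[0.05,0,0,0.4,0,0,0],[0.05,0,0,0.4,0,0,0],[0.05,0,0,0.4,0,0,0]],
  ],
)

```text
t: 9.22
tool_pos: [0.5023, 0.2661, 0.0218]
tool_rot: [-3.14, 0.101, -0.001]
contact_force: [0.6, -0.2, -0.9]
opening: 0.0571
grip_force: 48.8
```

Emit:
jog_arm(
  motion=[
    [[0.05,0,0,0.2,0,0,0],[0.05,0,0,0.4,0,0,0],[0.05,0,0,0.4,0,0,0],[0.05,0,0,0.4,0,0,0]],
  ],
)

```text
t: 9.55
tool_pos: [0.5019, 0.2659, 0.0192]
tool_rot: [3.14, -0.101, -0.0]
contact_force: [0.8, 0.1, -1.8]
opening: 0.0574
grip_force: 48.8
```

Emit:
jog_arm(
  motion=[
    [[0.05,0,0,0.2,0,0,0],[0.05,0,0,0.3,0,0,0],[0.05,0,0,0.3,0,0,0],[0.05,0,0,0.3,0,0,0]],
  ],
)

```text
t: 9.88
tool_pos: [0.5021, 0.266, 0.0185]
tool_rot: [3.14, -0.101, -0.0]
contact_force: [-3.2, -2.0, 6.2]
opening: 0.0572
grip_force: 49.4
```

Touchdown. I'll ease the downward press, centre in y, then slide to the fence.

In the tool's units: 0.0013 m is 0.26, 0.001 m is 0.2.

Emit:
jog_arm(
  motion=[
    [[0.05,0,0,-0.08,0,0,0],[0.05,1.2,0.1,-0.08,0,0,0],[0.05,2.4,0.2,-0.08,0,0,0],[0.05,3.6,0.26,-0.08,0,0,0],[0.05,4.8,0.26,-0.08,0,0,0],[0.05,5.6,0.26,-0.08,0,0,0],[0.05,5.6,0.26,-0.08,0,0,0],[0.05,5.6,0.26,-0.08,0,0,0]],
  ],
)

```text
t: 10.55
tool_pos: [0.5311, 0.263, 0.0185]
tool_rot: [-3.139, 0.101, -0.004]
contact_force: [1.1, 0.4, 1.9]
opening: 0.057
grip_force: 49.0
```

Emit:
jog_arm(
  motion=[
    [[0.05,0.8,0,0,0,0,0],[0.05,1.6,0,0,0,0,0],[0.05,2,0,0,0,0,0],[0.05,2,0,0,0,0,0],[0.05,2,0,0,0,0,0]],
  ],
)

```text
t: 10.97
tool_pos: [0.5388, 0.2625, 0.0186]
tool_rot: [-3.14, 0.101, 0.005]
contact_force: [-6.7, 1.1, 9.0]
opening: 0.057
grip_force: 49.5
```

Run:
```python
from h import *
h=-.0636;ce=np.array([.566,.2606]);X=np.array([np.cos(h),np.sin(h)]);r=ctrl.get_obs()["tool_pos"][:2]-ce
print("nest xy",r@X,r@[-X[1],X[0]]);go([0,0,0],h+np.pi/2)
```

```text
nest xy -0.0273157698620806 0.00018280358673232312
d [-0.5207  0.2966  0.0201] rot [ 0.      0.0029 -0.0006] q6 1.963
```

In the tool's units: 0.01 m is 2, 0.008 m is 1.6.

Emit:
jog_arm(
  motion=[
    [[0.05,0.8,0,-0.06,0,0,0],[0.05,1.6,0,-0.08,0,0,0],[0.05,2,0,-0.08,0,0,0],[0.05,2,0,-0.08,0,0,0],[0.05,2,0,-0.08,0,0,0]],
  ],
)

```text
t: 11.38
tool_pos: [0.5459, 0.2621, 0.0187]
tool_rot: [3.139, -0.101, -0.016]
contact_force: [-15.2, 0.0, 13.6]
opening: 0.057
grip_force: 50.1
```

Run:
```python
from h import *
h=-.0636;ce=np.array([.566,.2606]);X=np.array([np.cos(h),np.sin(h)]);r=ctrl.get_obs()["tool_pos"][:2]-ce
print("nest xy",r@X,r@[-X[1],X[0]])
t=ctrl.get_image("top");s=ctrl.get_image("scene")
cv2.imwrite("pics/e.png",cv2.resize(np.hstack([t[150:220,135:205],s[165:235,315:385]])[:,:,::-1],None,fx=5.5,fy=5.5,interpolation=2))
```

```text
nest xy -0.02013993058888482 0.0001855280711370225
```

View pics/e.png

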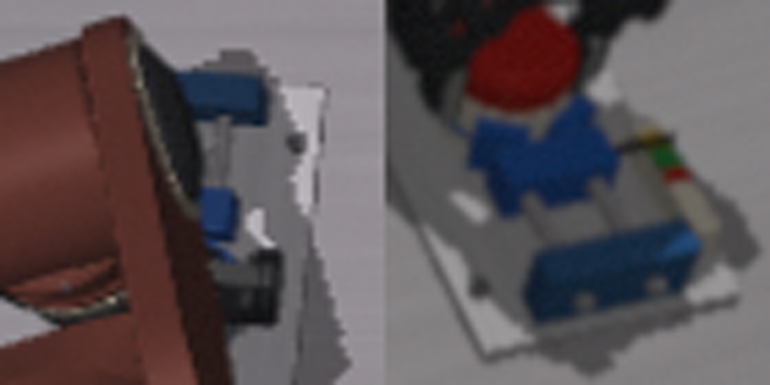

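The pointer is near the yellow/green border in the scene view. I'll measure the pointer and the tool tilt numerically.

Create ptr.py:
```python
from h import *
h=-.0636;ce=np.array([.566,.2606]);X=np.array([np.cos(h),np.sin(h)]);Y=np.array([-X[1],X[0]])
s=ctrl.get_image("scene");o=ctrl.get_obs()
hs=cv2.cvtColor(s,cv2.COLOR_RGB2HSV)
print("tool z",Ro.from_rotvec(o["tool_rot"]).as_matrix()[:,2].round(4),"F",o["contact_force"].round(1),"TCP nest x",((o["tool_pos"][:2]-ce)@X).round(4))
# profile along the bar centre: nest x -> colour, on bar top plane, three lines in y
for x in np.arange(.012,.052,.002):
    L=[]
    for y in(.049,.051,.053):
        u,v=proj("scene",np.r_[ce+x*X+y*Y,.026]);L.append(tuple(int(k) for k in cv2.getRectSubPix(s,(1,1),(u,v))[0,0]))
    print(round(x,3),L)
```

```bash
python3 ptr.py
```

```text
tool z [-9.7e-03 -3.0e-04 -1.0e+00] F [-15.5   0.3  13.3] TCP nest x -0.0201
0.012 [(96, 93, 89), (101, 98, 93), (103, 100, 94)]
0.014 [(99, 95, 87), (103, 98, 87), (103, 99, 87)]
0.016 [(100, 93, 79), (103, 96, 77), (104, 97, 77)]
0.018 [(94, 84, 59), (97, 87, 57), (94, 85, 57)]
0.02 [(79, 68, 39), (80, 69, 38), (78, 68, 39)]
0.022 [(61, 51, 21), (58, 48, 21), (57, 49, 24)]
0.024 [(46, 43, 21), (46, 43, 18), (42, 43, 17)]
0.026 [(41, 46, 23), (37, 46, 18), (35, 46, 16)]
0.028 [(37, 57, 28), (30, 55, 22), (31, 56, 22)]
0.03 [(35, 62, 33), (26, 62, 27), (27, 63, 25)]
0.032 [(29, 65, 34), (23, 65, 30), (22, 65, 29)]
0.034 [(30, 63, 35), (21, 64, 29), (22, 65, 30)]
0.036 [(34, 61, 34), (28, 61, 29), (30, 64, 30)]
0.038 [(46, 56, 32), (46, 53, 26), (48, 53, 25)]
0.04 [(62, 48, 30), (64, 41, 21), (66, 40, 18)]
0.042 [(76, 38, 27), (79, 28, 17), (79, 26, 14)]
0.044 [(83, 37, 32), (85, 33, 27), (85, 32, 26)]
0.046 [(88, 51, 47), (90, 50, 46), (91, 51, 47)]
0.048 [(95, 76, 69), (98, 79, 71), (98, 77, 70)]
0.05 [(100, 91, 83), (104, 95, 87), (104, 95, 87)]
```

In the tool's units: -0.0006 m is -0.12, 0.008 m is 1.6.

Emit:
jog_arm(
  motion=[
    [[0.05,0.4,0,-0.1,0,0.006,0],[0.05,1,0,-0.12,0,0.012,0],[0.05,1.4,0,-0.12,0,0.012,0],[0.05,1.6,0,-0.12,0,0.012,0],[0.05,1.6,0,-0.12,0,0.012,0],[0.05,1.6,0,-0.12,0,0.012,0]],
  ],
)

```text
t: 12.03
tool_pos: [0.5512, 0.2617, 0.0187]
tool_rot: [3.138, -0.101, -0.007]
contact_force: [-22.8, 1.3, 18.2]
opening: 0.057
grip_force: 50.3
```

```bash
python3 ptr.py | head -18
```

```text
tool z [-0.0045 -0.0015 -1.    ] F [-23.1   0.8  19.4] TCP nest x -0.0149
0.012 [(102, 100, 96), (113, 110, 107), (115, 112, 108)]
0.014 [(103, 99, 92), (109, 105, 96), (111, 106, 95)]
0.016 [(102, 95, 81), (106, 99, 80), (108, 100, 80)]
0.018 [(99, 88, 61), (105, 92, 57), (107, 93, 56)]
0.02 [(98, 84, 41), (103, 86, 35), (105, 88, 33)]
0.022 [(96, 80, 21), (100, 82, 11), (101, 83, 13)]
0.024 [(83, 68, 16), (87, 71, 6), (90, 72, 6)]
0.026 [(67, 56, 14), (70, 57, 9), (71, 58, 8)]
0.028 [(47, 41, 18), (48, 44, 15), (49, 44, 13)]
0.03 [(36, 42, 26), (31, 41, 21), (28, 38, 18)]
0.032 [(27, 48, 31), (18, 50, 25), (17, 51, 24)]
0.034 [(30, 57, 33), (19, 58, 27), (19, 58, 26)]
0.036 [(35, 60, 34), (29, 61, 28), (28, 62, 27)]
0.038 [(45, 56, 33), (47, 54, 25), (48, 53, 24)]
0.04 [(63, 48, 31), (64, 42, 22), (66, 40, 18)]
0.042 [(76, 38, 28), (78, 28, 16), (79, 26, 14)]
0.044 [(83, 37, 31), (84, 33, 26), (85, 32, 26)]
```

The pointer is in the green, but there's excess down-force. I'll ease it, which should also creep forward a little.

In the tool's units: -0.0012 m is -0.24, -0.0006 m is -0.12.

Emit:
jog_arm(
  motion=[
    [[0.05,0,0,-0.12,0,0.003,0],[0.05,0,0,-0.24,0,0.005,0],[0.05,0,0,-0.24,0,0.005,0],[0.05,0,0,-0.24,0,0.005,0],[0.05,0,0,-0.24,0,0.005,0]],
  ],
)

```text
t: 12.5
tool_pos: [0.5511, 0.2617, 0.0186]
tool_rot: [3.139, -0.101, 0.002]
contact_force: [-18.8, 1.9, 12.2]
opening: 0.0574
grip_force: 49.8
```

```bash
python3 ptr.py | sed -n '1p;9,14p'
```

```text
tool z [ 0.0011 -0.0015 -1.    ] F [-19.2   2.1  12.4] TCP nest x -0.0149
0.026 [(67, 55, 12), (70, 57, 9), (71, 57, 9)]
0.028 [(46, 40, 16), (46, 42, 13), (47, 43, 14)]
0.03 [(35, 41, 24), (29, 39, 19), (26, 38, 19)]
0.032 [(25, 47, 29), (18, 50, 26), (16, 50, 23)]
0.034 [(28, 56, 32), (17, 58, 27), (17, 58, 25)]
0.036 [(33, 60, 33), (27, 60, 29), (29, 62, 30)]
```

In the tool's units: 0.002 m is 0.4, -0.001 m is -0.2.

Emit:
jog_arm(
  motion=[
    [[0.05,0.2,0,-0.1,0,0,0],[0.05,0.4,0,-0.2,0,0,0],[0.05,0.4,0,-0.2,0,0,0],[0.05,0.4,0,-0.2,0,0,0],[0.05,0.4,0,-0.2,0,0,0],[0.05,0.4,0,-0.2,0,0,0],[0.05,0.4,0,-0.2,0,0,0],[0.05,0.4,0,-0.2,0,0,0]],
  ],
)

```text
t: 13.22
tool_pos: [0.5528, 0.2616, 0.0186]
tool_rot: [3.139, -0.101, 0.001]
contact_force: [-17.5, 3.2, 6.7]
opening: 0.0569
grip_force: 49.5
```

```bash
python3 ptr.py | sed -n '1p;9,14p'
```

Run:
```python
from h import *
s=ctrl.get_image("scene");t=ctrl.get_image("top")
cv2.imwrite("pics/f.png",np.hstack([cv2.resize(s[150:230,310:390],(560,560),interpolation=2),np.vstack([cv2.resize(t[180:250,325:395],(240,240)),cv2.resize(s[150:300,170:270],(214,320))[:, :].copy() if 0 else cv2.resize(s[150:300,170:270],(240,320))])])[:,:,::-1])
o=ctrl.get_obs();print(abs(o["dq"]).max(),o["t"])
```

```text
tool z [ 8.0e-04 -1.3e-03 -1.0e+00] F [-17.2   3.1   7.2] TCP nest x -0.0133
0.026 [(85, 70, 12), (87, 71, 8), (86, 70, 8)]
0.028 [(66, 54, 11), (66, 54, 11), (64, 53, 11)]
0.03 [(46, 42, 17), (45, 42, 15), (43, 40, 14)]
0.032 [(30, 38, 22), (25, 39, 19), (27, 42, 21)]
0.034 [(29, 50, 30), (23, 48, 24), (23, 49, 25)]
0.036 [(34, 56, 33), (29, 55, 27), (28, 57, 26)]
0.00174451551585464 13.3667
```

View pics/f.png

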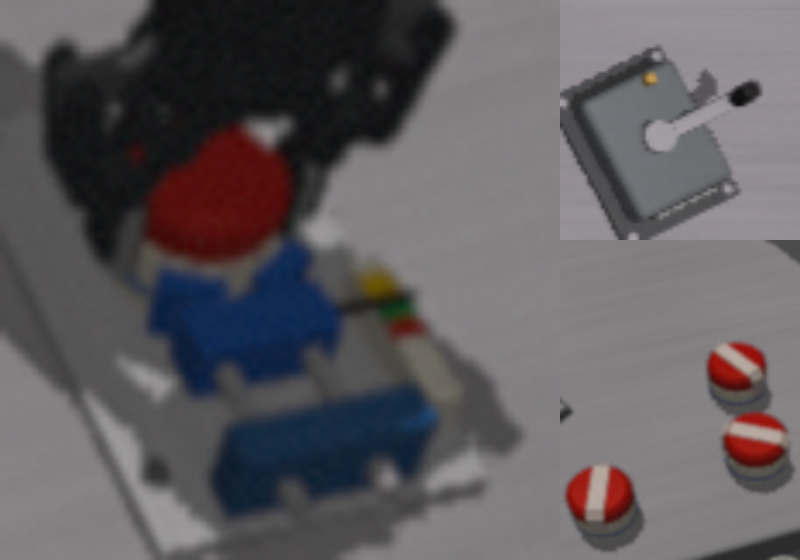

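The pointer is in the green and the lever is at rest. I'll trim the small sideways load, let everything settle, and hand in if it holds.

The manual's scale: shifts go in units of 5 mm. Converting my numbers, -0.0008 m is -0.16, -0.0005 m is -0.1.

Emit:
jog_arm(
  motion=[
    [[0.05,0,-0.1,0,0,0,0],[0.05,0,-0.16,0,0,0,0],[0.05,0,-0.16,0,0,0,0],[0.05,0,-0.16,0,0,0,0],[0.05,0,-0.16,0,0,0,0],[0.05,0,-0.16,0,0,0,0],[0.05,0,-0.16,0,0,0,0],[0.05,0,-0.16,0,0,0,0]],
  ],
)

```text
t: 14.03
tool_pos: [0.5528, 0.2616, 0.0186]
tool_rot: [3.137, -0.101, 0.001]
contact_force: [-17.9, 0.7, 8.4]
opening: 0.0571
grip_force: 49.5
```

```bash
python3 ptr.py | sed -n '1p;9,14p'
```

```text
tool z [ 4.0e-04 -2.8e-03 -1.0e+00] F [-17.7   0.1   9.9] TCP nest x -0.0133
0.026 [(86, 70, 11), (87, 71, 8), (86, 70, 9)]
0.028 [(66, 54, 9), (64, 53, 8), (65, 53, 11)]
0.03 [(46, 42, 16), (44, 41, 14), (43, 40, 15)]
0.032 [(30, 38, 24), (24, 39, 21), (25, 41, 20)]
0.034 [(30, 50, 31), (20, 48, 24), (22, 48, 23)]
0.036 [(34, 56, 33), (28, 55, 27), (29, 57, 27)]
```

```bash
python3 -c "
from station import ctrl
print(ctrl.finish_job())"
```

```text
the job is handed in; nothing more can be done
None
```

I handed the job in at about 14 s, with no verdict returned: the tally lever was swung to its stop and sprang back to rest, and the unsealed jar is held upright in the V fence with the pointer in the green, at roughly 15 mm of travel; the sealed jars were not touched.

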